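# Line up the wing fastener and hold a control unit's cover shut

### The job

On the blue mat stands an opened control unit with a sprung cover panel. While the panel is still up, turn the quarter-turn wing fastener on the unit's front end until the wing lines up with the slot in the panel; then let go of it, push the panel down over the wing until it lies fully home on the frame, and finish while still holding it firmly pressed there with the gripper (the hinge spring lifts it again if you let go). Do not crush the panel, and leave the spool, the jar and the screwdriver where they are.

Things in the scene. Friction and masses are not known exactly. Their poses are not given: they have to be found in the camera images.
- unit: Aluminium control-unit housing, 190 (x) x 140 (y) x 44 mm high, fixed on the 3 mm mat, turned in yaw only. Origin: centre of its underside; z up; -x is its front end with the wing fastener, +x its far end with the panel's hinge and three black cable sockets. The frame's rim is 44 mm above the origin; the front end under the fastener is solid up to the rim.
- fastener_angle (a joint): Wing angle about its upright axis, rad, growing counter-clockwise from above, in the unit's frame. At 0 and at 3.14 the wing lies along the unit's x, in line with the panel's slot; at 1.57 across it. Stops at -0.5 and 3.64; starts 0.75 to 2.4; turns at 0.06 N m and stays where left. The slot passes it up to 0.17 rad off line; otherwise the panel stops on the wing.
- wing (a point): Centre of the fastener's steel wing: an upright flat bar 30 mm long, 10 mm thick, 28 mm high, standing on the rim (14 mm below to 14 mm above this point), 60 mm in front of the unit's origin on its centre line. It turns about the upright axis through this point; z up, x along the wing.
- panel_angle (a joint): Angle of the cover panel, rad: 0 = flat, fully home on the frame; grows as its front edge rises; 1.57 = upright. Starts between 1.15 and 1.42 and stays there by itself. A hinge spring (1.2 N m at home, 0.9 N m/rad) lifts it: pushing it home near the front edge takes 7 to 8 N, and it rises again when let go.
- panel: Grey cover panel, 180 mm from hinge to front edge, 136 mm wide, 4 mm thick, 0.25 kg. Origin: middle of its lower face on the hinge line (along y), 90 mm behind the unit's origin and 44 mm above it. Its own -x runs from hinge to front edge, z out of its outer face (the one to press). Two 3 mm ribs cross that face 30 and 60 mm from the hinge.
- panel_edge (a point): Middle of the panel's front edge, on the outer face, 180 mm from the hinge.
- panel_slot (a point): Centre of the panel's through slot, on the outer face, 150 mm from the hinge: 42 mm long (along the panel's x), 16 mm wide (y). With the panel home the wing stands 24 mm out of it; the plate on both sides of the slot (8 to 68 mm off its centre line) is free for pressing.
- spool: Bystander: white solder spool standing on the mat, 52 mm across, 50 mm high; origin at the centre of its underside. 140 mm or more to the side of the unit's centre line. Leave alone.
- jar: Bystander: small amber glass jar, 44 mm across, 50 mm high; origin at the centre of its underside. 140 mm or more to the side of the unit's centre line. Leave alone.
- driver: Bystander: screwdriver 170 mm long lying on the mat at the unit's right (-y) side, 150 mm or more from its centre line; origin under its middle. Leave alone.

How it is judged:
On the way, in this order (a step that is already met when the one before it is completed fails the run):
1. the wing is in line with the slot and let go while the panel is still up ((value of joint fastener_angle between -0.17 and 0.17 rad or value of joint fastener_angle between 2.97 and 3.31 rad) and value of joint panel_angle above 0.8 rad and contact force between the fingers and fastener below 0.5 N), for 0.2 s.
2. the panel is pushed fully home over the wing and held there (value of joint panel_angle below 0.04 rad and (value of joint fastener_angle between -0.17 and 0.17 rad or value of joint fastener_angle between 2.97 and 3.31 rad) and contact force between any of the fingers, the arm and panel above 4 N), for 0.5 s.
At the end, for the whole second after the job is handed in: The wing is in line with the slot (within 0.17 rad, either way round) and the panel lies home on the frame (panel angle below 0.04 rad) while the robot presses on it with more than 4 N, all through the last second; spool, jar and screwdriver within 30 mm of where they started (all of step 2 and distance of each of spool, jar, driver from where it was at the start of the episode below 0.03 m); the arm keeps its last pose, push and grip.
It fails at once if the panel is crushed (more than 60 N from the robot) (contact force between any of the fingers, the arm and panel above 60 N).
It fails at once if a bystander is pushed away or knocked over (distance of any of spool, jar, driver from where it was at the start of the episode above 0.03 m or angle between any of spool, jar's own z axis and vertical above 0.5 rad).
It also fails if it takes over 54 s, if anything falls off the work surface, if the arm or the gripper's body presses on something with over 40 N, if the wrist force passes 120 N, or if a joint passes its speed limit or range.

### The arm

A 7-joint arm with a two-finger parallel gripper is mounted at the origin on the work surface. World frame = base frame: x ahead of the robot, y to its left, z up, the work surface at z = 0. Lengths are in m, angles in rad, forces in N, time in s.
With the tool pointing down it reaches from about 0.425 to 0.925 m from the base axis. Payload 6.8 kg.
Tool frame: the origin (TCP) lies on the front face of the gripper's body, between the roots of the fingers; the fingertips stand 73 mm ahead of it and the grasp point (between the pads) lies 54 mm ahead of it (r.finger_overhang is the distance from the TCP to the fingertips, in m); z points along the fingers, y is the line along which they close (so a half turn about z gives the same grasp; the last joint's range is limited). The gripper opens to 85 mm and grips with 20 to 120 N. Pads are 22 mm wide; open, the fingers measure 114 mm over their backs; the gripper's body (76 mm by 85 mm) begins 54 mm behind the grasp point. The pads swing forward as they close: fully open they stand 13 mm farther back than shut.
Start: joints at [-1.447, 0.477, 0.022, 1.555, -0.011, 1.109, -0.083], TCP at [0.155, 0.657, 0.304] pointing down, gripper open.
Joint ranges: [-2.96, 2.96], [-0.34, 2.1], [-1.41, 1.46], [0.24, 2.44], [-1.37, 4.51], [0.17, 1.92], [-2.96, 2.96]. Speed limits (rad/s): [2.39, 2.39, 3.14, 3.14, 3.14, 3.14, 3.14].

### API

Orientations are given as a unit quaternion [x, y, z, w].
In Python, from bench import r, vision gives the robot as it stands.
- The arm moves only by the tool play_rows, never from a script. Its argument "deltas" is text: rows parted by semicolons, each of 5 numbers parted by spaces: the shift along the tool's x, y, z in m, then the turn about the tool's z in degrees, then the finger opening in m, from 0 to 0.0854. A call has 1 to 20 rows; each row is the pose to reach, as a shift and turn from the pose commanded when the call began, along the tool's axes at that moment; what a row does not reach only later rows make up. A row lasts 1/10 s, in which the tool goes at most 50 mm and 8.59 degrees, less where a joint would pass 70% of its speed; a pose out of reach is approached as far as the arm can. A call with a gripper value outside its range is refused whole. The fingers move at their own pace and stop on an object; "force" is the grip in N (left out, the last holds). Time passes only in rows, so rows that repeat a pose let the fingers close. It gives the time, the measured TCP pose, the force, the opening and the grip force at its end, in the units of the state.
- r.observe(): the state, without advancing time (a new reading comes with each control period).
- vision.get_image(name): name is "scene" or "side" or "wrist"; returns the picture (384x512x3 uint8, blue, green, red); there is no depth.
- vision.calibration(name): a dict with "fovy" (degrees; the focal length in pixels is half the picture's height over the tangent of half this angle, whatever the lens; pixels are square), "cx", "cy" (the principal point, pixels), "k1" (the pictures are not rectified: a ray, as slopes to the right and down, at radius r is drawn at 1 + k1 r^2 times it, then the intrinsics apply), "R" (3x3) and "t" (3): a world point X has camera coordinates R X + t. Camera axes: x right, y down, z forward; pixel columns grow to the right and rows downward; lengths in m; the calibration is good to about 2 mm. A picture is of the moment at which its call begins: read the wrist's pose just before it. calibration takes no time and is no camera call; for the wrist camera it gives the pose at the moment of the call.
- r.close_job(): hands the job in; it is judged then, once.
The state is a dict: "t": time; "joint_pos": joint angles; "dq": joint speeds; "joint_efforts": joint torques, N m; "tool_pos": TCP position; "tcp_rot": TCP orientation; "force": force on the tool from outside, world axes, zero at the start; "torque": the same for the moment, N m; "gripper_width": finger opening in m; "gripper_force": force on a finger pad.
Only numpy, scipy, OpenCV 4.12 (cv2) and the standard library are available. Lean on these libraries where they do the work, as an engineer would, in place of code of your own. Each camera call takes 0.05 s, during which the arm holds its last target. There are 200 camera calls.

## Working session

There is one attempt and no reset: what is moved stays moved. The work goes in short steps, Python scripts to look and compute and a tool call to move; the robot and the scene stay as the last step left them, time stands still between calls to the robot, and variables do not carry over. Pictures are saved under pics/ and viewed, at most 10 in all, crops included, and the job is handed in when it is done.

Besides the shell and the picture viewer there is one more tool, called after "Call:" as name(argument=value, ...) on one line, values as JSON. play_rows: Moves the arm, as the interface text tells. Its arguments: {"type":"object","properties":{"deltas":{"type":"string"},"force":{"type":"number"}},"required":["deltas"]}

```bash
mkdir -p pics; ls; cat > h.py <<'E'
import numpy as np, cv2
from bench import r, vision
def K(c):
    f=192/np.tan(np.radians(c["fovy"])/2); return f
def ray(c,u,v):
    f=K(c); d=np.array([(u-c["cx"])/f,(v-c["cy"])/f]); s=d.copy()
    for _ in range(30): s=d/(1+c["k1"]*(s@s))
    R=np.array(c["R"]);t=np.array(c["t"])
    return -R.T@t, R.T@np.array([s[0],s[1],1.])
def onz(c,u,v,z):
    o,d=ray(c,u,v); return o+d*(z-o[2])/d[2]
def proj(c,X):
    p=np.array(c["R"])@np.array(X)+np.array(c["t"]); s=p[:2]/p[2]; s=s*(1+c["k1"]*(s@s)); return s*K(c)+[c["cx"],c["cy"]]
def tri(c1,p1,c2,p2):
    o1,d1=ray(c1,*p1);o2,d2=ray(c2,*p2)
    k=np.linalg.lstsq(np.c_[d1,-d2],o2-o1,rcond=None)[0]
    a=o1+d1*k[0];b=o2+d2*k[1];return (a+b)/2,np.linalg.norm(a-b)
E
python3 - <<'E'
from h import *
s=r.observe();print(s['tool_pos'],s['tcp_rot'],s['t'],s['force'])
ims=[vision.get_image(n) for n in("scene","side","wrist")]
for n,i in zip(("scene","side","wrist"),ims):
    cv2.imwrite(f"pics/{n}0.png",i)
    c=vision.calibration(n);print(n,c["fovy"],c["k1"],np.round(-np.array(c["R"]).T@c["t"],3),np.round(c["R"],2).tolist())
cv2.imwrite("pics/a.png",cv2.resize(np.hstack(ims[:2]),(800,300)))
E
```

```text
pics
[0.15498918 0.65647116 0.30291173] [ 1.15644354e-01  9.93290234e-01 -9.45516630e-04 -3.26304362e-05] 0.0 [-0.38976773 -0.2851344  -0.1931676 ]
scene 47.321498891297175 -0.16624819081319153 [1.043 0.48  0.924] [[-0.68, 0.73, 0.01], [0.58, 0.54, -0.61], [-0.45, -0.41, -0.79]]
side 45.809918649583864 -0.0897836601909038 [ 0.245 -0.649  0.505] [[0.91, -0.42, 0.02], [-0.19, -0.45, -0.87], [0.37, 0.79, -0.49]]
wrist 68.20073940448464 0.014143878352057625 [0.084 0.673 0.375] [[0.23, 0.97, -0.0], [0.93, -0.22, 0.29], [0.28, -0.07, -0.96]]
```

View pics/scene0.png

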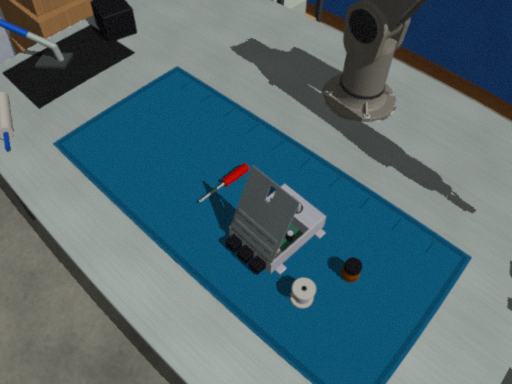

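View pics/side0.png

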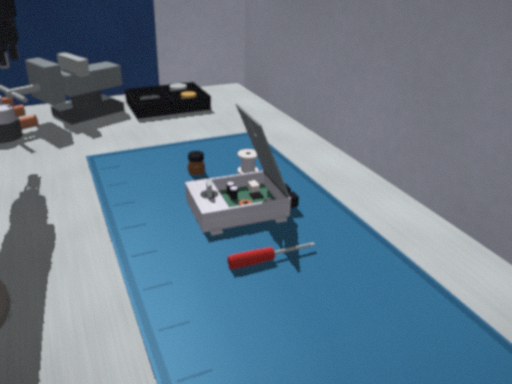

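Scene view: unit around (280,225), wing near (297,207), spool (303,292), jar (351,270), driver (225,182). Side view: wing near (210,188), unit rim from (187,188) to (289,197). The next step is to zoom in.

```bash
python3 - <<'E'
from h import *
a=cv2.imread("pics/scene0.png")[160:280,220:340];b=cv2.imread("pics/side0.png")[100:240,170:310]
f=lambda i,s:cv2.resize(i,None,fx=s,fy=s,interpolation=cv2.INTER_CUBIC)
x=f(a,3.3333);y=f(b,2.857);cv2.imwrite("pics/b.png",np.hstack([x[:400],y[:400]]))
for n,p in(("scene",(303,300)),("scene",(351,276)),("side",(250,260))):print(onz(vision.calibration(n),*p,.003))
E
```

```text
[0.6701642  0.30219091 0.003     ]
[0.54751553 0.34761395 0.003     ]
[ 0.52334814 -0.04372238  0.003     ]
```

View pics/b.png

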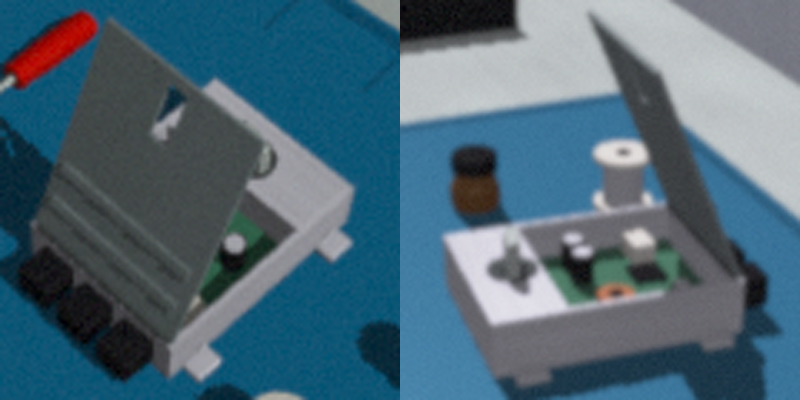

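```bash
python3 - <<'E'
from h import *
a=vision.calibration("scene");b=vision.calibration("side")
sA=lambda x,y:(220+x/3.3333,160+y/3.3333); sB=lambda x,y:(170+(x-400)/2.857,100+y/2.857)
z=.047
fl=onz(a,*sA(353,188),z);fr=onz(a,*sA(213,80),z)
fl2=onz(b,*sB(443,235),z);fr2=onz(b,*sB(492,325),z);br2=onz(b,*sB(742,275),z)
br=onz(a,*sA(165,345),z)
for n in "fl fr fl2 fr2 br2 br".split():print(n,eval(n).round(4))
for u,w in(((108,18),(660,72)),((267,145),(590,12))):print(tri(a,sA(*u),b,sB(*w)))
print(tri(a,sA(262,145),b,sB(512,232)), onz(b,*sB(512,232),.075),onz(b,*sB(514,285),.047))
s=r.observe();T=s['tool_pos'];c=vision.calibration('wrist');print(-np.array(c['R']).T@c['t']-T)
E
```

```text
fl [0.4819 0.215  0.047 ]
fr [0.4758 0.0758 0.047 ]
fl2 [0.4819 0.2147 0.047 ]
fr2 [0.4737 0.0741 0.047 ]
br2 [0.6647 0.0714 0.047 ]
br [0.6709 0.1995 0.047 ]
(array([0.59185186, 0.07043933, 0.21348022]), np.float64(0.0016138672554914721))
(array([0.59939687, 0.20756459, 0.21240691]), np.float64(0.002116105094476218))
(array([0.51520411, 0.15179188, 0.07341997]), np.float64(0.0023377084270457056)) [0.51492654 0.14760502 0.075     ] [0.50601863 0.12050279 0.047     ]
[-0.07117395  0.01678806  0.07142524]
```

Call:
play_rows(deltas="-0.467 -0.417 0.043 -10.7 0.0854;-0.467 -0.417 0.043 -10.7 0.0854;-0.467 -0.417 0.043 -10.7 0.0854;-0.467 -0.417 0.043 -10.7 0.0854;-0.467 -0.417 0.043 -10.7 0.0854;-0.467 -0.417 0.043 -10.7 0.0854;-0.467 -0.417 0.043 -10.7 0.0854;-0.467 -0.417 0.043 -10.7 0.0854;-0.467 -0.417 0.043 -10.7 0.0854;-0.467 -0.417 0.043 -10.7 0.0854;-0.467 -0.417 0.043 -10.7 0.0854;-0.467 -0.417 0.043 -10.7 0.0854;-0.467 -0.417 0.043 -10.7 0.0854;-0.467 -0.417 0.043 -10.7 0.0854;-0.467 -0.417 0.043 -10.7 0.0854;-0.467 -0.417 0.043 -10.7 0.0854;-0.467 -0.417 0.043 -10.7 0.0854;-0.467 -0.417 0.043 -10.7 0.0854")

```text
t: 1.95
tool_pos: [0.5133, 0.145, 0.2609]
tcp_rot: [0.021, 1.0, 0.0, -0.0]
force: [0.4, 0.8, 0.1]
gripper_width: 0.0857
gripper_force: 0.0
```

```bash
python3 - <<'E'
from h import *
s=r.observe();print(s['tool_pos'],s['tcp_rot'],s['t'],s['joint_pos'])
i=vision.get_image("wrist");cv2.imwrite("pics/w1.png",i)
c=vision.calibration("wrist");print(proj(c,[.5135,.1434,.075]))
cv2.imwrite("pics/w1b.png",cv2.resize(i,(800,600)))
E
```

```text
[0.51325519 0.14497466 0.2609289 ] [ 2.14619878e-02  9.99769649e-01  1.59099705e-04 -8.34325297e-05] 1.95 [-0.58491106  0.29532267  0.23278541  1.95141368 -0.08598792  0.90421914
  1.21925347]
[253.7105261  195.36628555]
```

View pics/w1b.png

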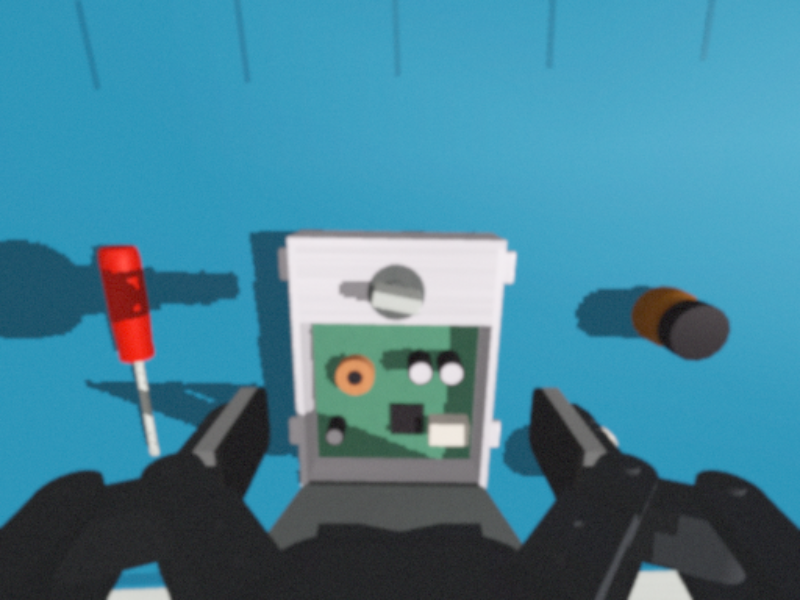

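Wrist view: the wing's bright top runs from about (371,291) to (423,306) in the 800x600 picture, nearly across the unit. The unit's front rim edge runs (288,237)–(507,237). Now I'll measure the wing.

```bash
python3 - <<'E'
from h import *
i=cv2.imread("pics/w1.png");c=vision.calibration("wrist")
x0,y0=225,165
p=cv2.cvtColor(i[165:210,225:285],cv2.COLOR_BGR2GRAY)
print(p[8:40:2,5:50:2])
m=np.zeros(p.shape,np.uint8)
cc=(397*.64-225,291*.64-165)
cv2.circle(m,(int(cc[0]),int(cc[1])),14,255,-1)
b=((p>165)&(m>0)).astype(np.uint8)
n,l,st,ce=cv2.connectedComponentsWithStats(b);k=1+np.argmax(st[1:,4]);print(st[k],ce[k])
print('\n'.join(''.join('#' if v==k else '.' for v in row) for row in l[8:36,10:45]))
ys,xs=np.nonzero(l==k)
P=np.array([onz(c,x+x0,y+y0,.075)[:2] for x,y in zip(xs,ys)])
ctr=P.mean(0);u=np.linalg.svd(P-ctr)[2][0];print(ctr,np.degrees(np.arctan2(u[1],u[0])),np.ptp((P-ctr)@u))
g=lambda u,v:onz(c,u*.64,v*.64,.047)
a,b2=g(288,237),g(507,237);print(a,b2,g(312,325),g(490,325))
E
```

```text
[[229 230 230 229 227 212 174 129 119 115 117 112 120 116 118 117 126 163
  209 226 226 227 228]
 [230 230 230 230 215 165 125 118 119 115 115 112 117 116 118 119 118 121
  161 212 229 229 229]
 [229 230 229 224 182 124 116 117 116 116 118 113 116 116 120 118 118 115
  124 164 220 230 227]
 [209 209 208 190 134 118 121 121 117 112 110 106 110 113 119 119 119 117
  114 130 199 227 230]
 [150 148 148 116 106 123 131 131 119 111 108 114 114 112 115 116 118 114
  116 118 166 224 230]
 [146 146 137  92  87 126 138 139 139 137 134 134 130 126 120 120 122 118
  115 119 148 215 230]
 [145 143 131  81  91 141 149 143 140 141 142 139 139 141 138 137 136 134
  128 127 138 209 230]
 [144 146 128  83 132 195 195 182 175 165 156 149 147 142 143 142 141 142
  141 143 138 208 232]
 [142 143 131  89 156 213 218 215 212 209 203 196 184 176 164 154 144 148
  145 148 148 211 229]
 [161 161 151 111 176 216 218 217 219 218 218 217 217 213 209 204 194 184
  175 167 162 218 229]
 [220 222 211 175 191 217 218 217 217 217 218 220 221 220 220 218 219 216
  214 210 196 226 228]
 [229 231 230 218 195 208 211 215
[... 1009 characters left out ...]
#######......................
......############.................
......#################............
......#####################........
......###########################..
.......#########################...
.......#########################...
........#######################....
.........#####################.....
..........###################......
...........#################.......
.............##############........
..................#######..........
...................................
[0.51102732 0.14249766] 75.52178708847445 0.025739583762910224
[0.47320691 0.07564656 0.047     ] [0.47911029 0.21556523 0.047     ] [0.53295202 0.08511355 0.047     ] [0.53805668 0.20573868 0.047     ]
```

Call:
play_rows(deltas="0.002 -0.002 0 -79.5 0.045;0.002 -0.002 0 -79.5 0.045;0.002 -0.002 0 -79.5 0.045;0.002 -0.002 0 -79.5 0.045;0.002 -0.002 0 -79.5 0.045;0.002 -0.002 0 -79.5 0.045;0.002 -0.002 0 -79.5 0.045;0.002 -0.002 0.03 -79.5 0.045;0.002 -0.002 0.05 -79.5 0.045;0.002 -0.002 0.06 -79.5 0.045;0.002 -0.002 0.06 -79.5 0.045;0.002 -0.002 0.06 -79.5 0.045;0.002 -0.002 0.06 -79.5 0.045")

```text
t: 3.3
tool_pos: [0.5122, 0.1423, 0.2018]
tcp_rot: [-0.622, 0.783, -0.0, 0.001]
force: [-0.4, 0.5, -0.3]
gripper_width: 0.0451
gripper_force: 0.0
```

```bash
python3 - <<'E'
from h import *
s=r.observe();print(s['tool_pos'],s['tcp_rot'],s['t'])
i=vision.get_image("wrist");cv2.imwrite("pics/w2.png",i)
c=vision.calibration("wrist");T=np.array(s['tool_pos'])
# tool axis point at wing-top height, and wing
print(proj(c,[T[0],T[1],.075]),proj(c,[.5115,.143,.075]))
E
```

```text
[0.51216227 0.142271   0.20176151] [-6.21679902e-01  7.83271016e-01 -2.47137978e-04  7.43731801e-04] 3.3
[255.33881149 216.8841064 ] [256.42649216 217.59186358]
```

View pics/w2.png

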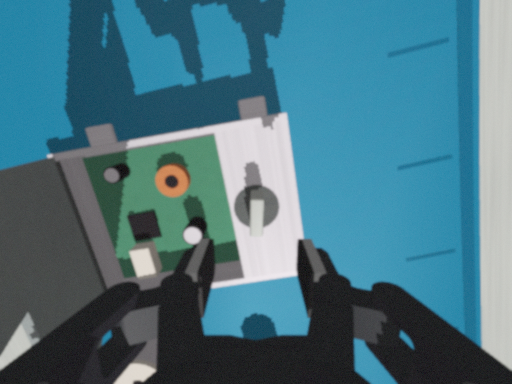

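Wing top is centred at (257,217), upright in the picture, so it lines up with the pads and matches the predicted pixel. Descend and grip.

Call:
play_rows(deltas="0 0 0.03 0 0.045;0 0 0.06 0 0.045;0 0 0.077 0 0.045;0 0 0.077 0 0.045;0 0 0.077 0 0;0 0 0.077 0 0;0 0 0.077 0 0;0 0 0.077 0 0;0 0 0.077 0 0;0 0 0.077 0 0", force=25)

```text
t: 4.35
tool_pos: [0.5117, 0.1424, 0.1254]
tcp_rot: [-0.622, 0.783, 0.0, 0.001]
force: [-2.1, 1.0, 4.7]
gripper_width: 0.0096
gripper_force: 26.6
```

Call:
play_rows(deltas="0 0 0 8 0;0 0 0 16 0;0 0 0 24 0;0 0 0 32 0;0 0 0 40 0;0 0 0 48 0;0 0 0 56 0;0 0 0 64 0;0 0 0 72 0;0 0 0 79.5 0;0 0 0 79.5 0;0 0 0 79.5 0")

```text
t: 5.55
tool_pos: [0.5113, 0.1429, 0.1254]
tcp_rot: [0.022, 1.0, 0.001, -0.0]
force: [-4.6, 0.9, 8.3]
gripper_width: 0.0096
gripper_force: 27.0
```

Call:
play_rows(deltas="0 0 0 0 0.05;0 0 0 0 0.05;0 0 0 0 0.05;0 0 0 0 0.05;0 0 0 0 0.05;0 0 -0.04 0 0.06;0 0 -0.08 0 0.06;0 0 -0.12 0 0.06;0 0 -0.16 0 0.06;0 0 -0.195 0 0.06;0 0 -0.195 0 0.06;0 0 -0.195 0 0.06")

```text
t: 6.75
tool_pos: [0.5118, 0.142, 0.3194]
tcp_rot: [0.023, 1.0, 0.001, 0.001]
force: [-0.9, -0.5, -0.9]
gripper_width: 0.0601
gripper_force: 0.0
```

```bash
python3 - <<'E'
from h import *
s=r.observe();print(s['tool_pos'],s['tcp_rot'],s['t'],s['joint_pos'],s['force'],r.finger_overhang)
i=vision.get_image("wrist")
c=vision.calibration("wrist");print(proj(c,[.5115,.143,.075]))
a,b,d=[cv2.imread(p) if isinstance(p,str) else p for p in (i,vision.get_image("side"),vision.get_image("scene"))]
f=lambda i,x,y,w,h:cv2.resize(i[y:y+h,x:x+w],(400,300),interpolation=cv2.INTER_CUBIC)
cv2.imwrite("pics/d.png",np.vstack([np.hstack([f(a,180,130,160,120),f(b,140,60,200,150)]),np.hstack([f(d,200,110,200,150),cv2.resize(a,(400,300))])]))
cv2.imwrite("pics/w3.png",a)
E
```

```text
[0.5117763  0.14198665 0.31937792] [2.25016211e-02 9.99746478e-01 5.53192008e-04 5.92675998e-04] 6.75 [-0.77499825  0.23275334  0.45901397  1.90639274 -0.12041233  1.02752345
  1.26135125] [-0.88073061 -0.50659329 -0.88974046] 0.0726
[256.25640637 181.78937171]
```

View pics/d.png

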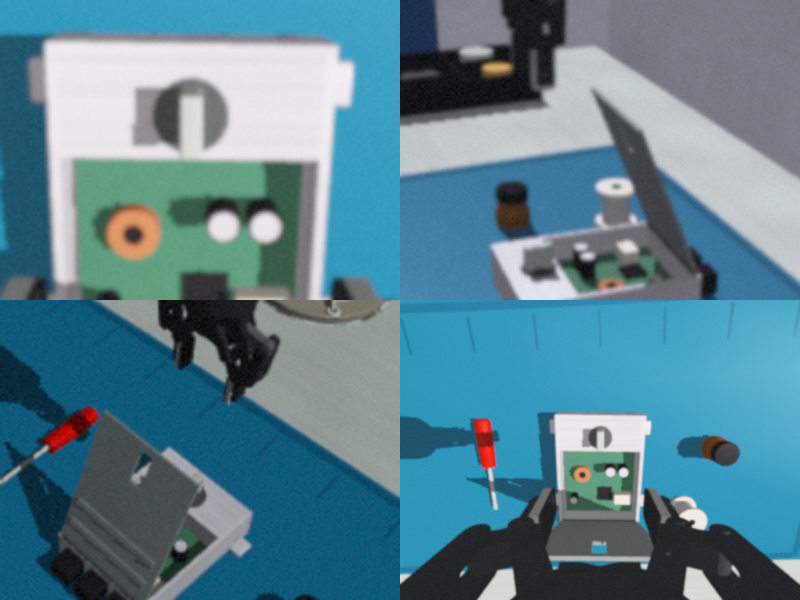

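Wing now upright in the wrist crop at (192,120), parallel to the unit's side edges: in line, and the panel is still up. Next, reach over to behind the panel with the fingers astride the slot.

Call:
play_rows(deltas="-0.05 0 0 0 0.06;-0.1 0 0 0 0.06;-0.132 0 0 0 0.06;-0.132 0 0 0 0.06;-0.132 0 0.03 0 0.06;-0.132 0 0.052 0 0.06;-0.132 0 0.052 0 0.06;-0.132 0 0.052 0 0.06;-0.12 0 0.052 0 0.06;-0.11 0 0.052 0 0.06;-0.11 0 0.052 0 0.06;-0.11 0 0.052 0 0.06")

```text
t: 8.1
tool_pos: [0.6214, 0.1373, 0.2678]
tcp_rot: [0.022, 1.0, 0.0, 0.001]
force: [0.5, -0.5, -0.2]
gripper_width: 0.0604
gripper_force: 0.0
```

```bash
python3 - <<'E'
from h import *
b,d=vision.get_image("side"),vision.get_image("scene")
f=lambda i,x,y,w,h:cv2.resize(i[y:y+h,x:x+w],(400,300),interpolation=cv2.INTER_CUBIC)
cv2.imwrite("pics/e.png",np.hstack([f(b,160,60,160,120),f(d,200,130,160,120)]))
E
```

```text
(no output)
```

View pics/e.png

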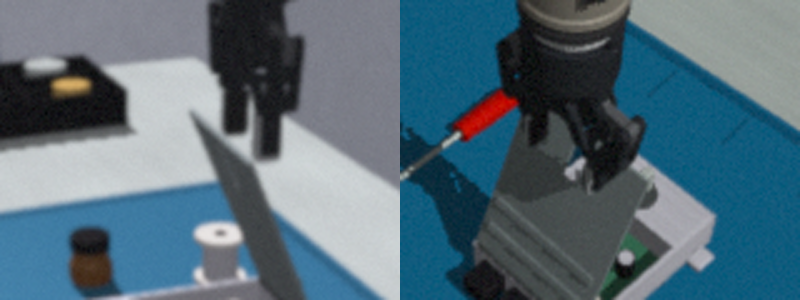

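Both fingers are behind the panel near its top edge (side crop (235,130) and (265,155)) with nothing touching. Start pushing along the arc.

Call:
play_rows(deltas="0.008 0 0 0 0.06;0.014 0 0.002 0 0.06;0.02 0 0.005 0 0.06;0.0275 0 0.009 0 0.06;0.035 0 0.013 0 0.06;0.042 0 0.0175 0 0.06;0.0485 0 0.022 0 0.06;0.055 0 0.0275 0 0.06;0.061 0 0.033 0 0.06;0.061 0 0.033 0 0.06")

```text
t: 9.2
tool_pos: [0.5592, 0.1399, 0.2329]
tcp_rot: [0.022, 1.0, -0.0, -0.001]
force: [1.2, 1.0, 1.1]
gripper_width: 0.0599
gripper_force: 0.4
```

Call:
play_rows(deltas="0.006 0 0.006 0 0.06;0.0115 0 0.012 0 0.06;0.017 0 0.018 0 0.06;0.022 0 0.0245 0 0.06;0.0265 0 0.0315 0 0.06;0.031 0 0.0385 0 0.06;0.035 0 0.046 0 0.06;0.0385 0 0.053 0 0.06;0.0415 0 0.061 0 0.06;0.0445 0 0.0685 0 0.06;0.0445 0 0.0685 0 0.06")

```text
t: 10.3
tool_pos: [0.5152, 0.1415, 0.1642]
tcp_rot: [0.022, 1.0, -0.001, -0.001]
force: [3.0, 2.3, 2.5]
gripper_width: 0.0602
gripper_force: 1.6
```

```bash
python3 - <<'E'
from h import *
b,d=vision.get_image("side"),vision.get_image("wrist")
f=lambda i,x,y,w,h:cv2.resize(i[y:y+h,x:x+w],(400,300),interpolation=cv2.INTER_CUBIC)
cv2.imwrite("pics/g.png",np.hstack([f(b,160,120,160,120),cv2.resize(d,(400,300))]))
E
```

```text
(no output)
```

View pics/g.png

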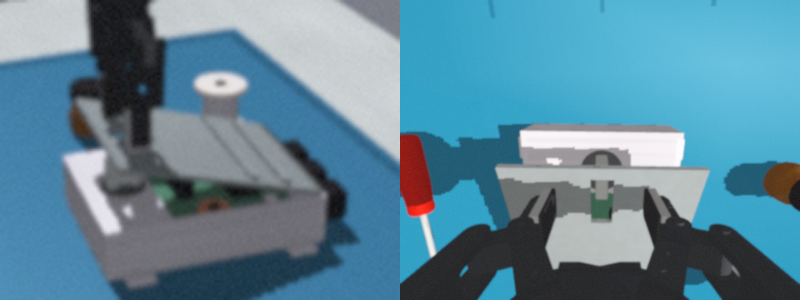

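Panel is low with the fingers astride the slot, and the wing shows through the slot at about (602,185). Continue down.

Call:
play_rows(deltas="0.0025 0 0.008 0 0.06;0.0045 0 0.016 0 0.06;0.006 0 0.024 0 0.06;0.0075 0 0.032 0 0.06;0.008 0 0.037 0 0.06;0.0085 0 0.041 0 0.06;0.0085 0 0.044 0 0.06;0.0085 0 0.044 0 0.06")

```text
t: 11.2
tool_pos: [0.5077, 0.1419, 0.1214]
tcp_rot: [0.022, 1.0, -0.0, -0.0]
force: [2.5, 0.8, 5.3]
gripper_width: 0.0602
gripper_force: 2.4
```

Call:
play_rows(deltas="0 0 0.002 0 0.06;0 0 0.004 0 0.06;0 0 0.004 0 0.06;0 0 0.004 0 0.06")

```text
t: 11.6
tool_pos: [0.5076, 0.1419, 0.1185]
tcp_rot: [0.022, 1.0, 0.0, -0.0]
force: [-1.3, 1.0, 16.5]
gripper_width: 0.0597
gripper_force: 8.1
```

Call:
play_rows(deltas="0 0 0.001 0 0.06;0 0 0.001 0 0.06;0 0 0.001 0 0.06;0 0 0.001 0 0.06;0 0 0.001 0 0.06;0 0 0.001 0 0.06;0 0 0.001 0 0.06;0 0 0.001 0 0.06")

```text
t: 12.4
tool_pos: [0.5076, 0.1418, 0.1183]
tcp_rot: [0.023, 1.0, 0.0, -0.0]
force: [-4.5, 0.2, 26.9]
gripper_width: 0.0599
gripper_force: 13.6
```

```bash
python3 - <<'E'
from h import *
b,d=vision.get_image("side"),vision.get_image("wrist")
print(r.observe()['force'],r.observe()['t'])
f=lambda i,x,y,w,h:cv2.resize(i[y:y+h,x:x+w],(400,300),interpolation=cv2.INTER_CUBIC)
cv2.imwrite("pics/j.png",np.hstack([f(b,160,120,160,120),cv2.resize(d,(400,300))]))
E
```

```text
[-4.98647384 -0.45260719 27.39529608] 12.5
```

View pics/j.png

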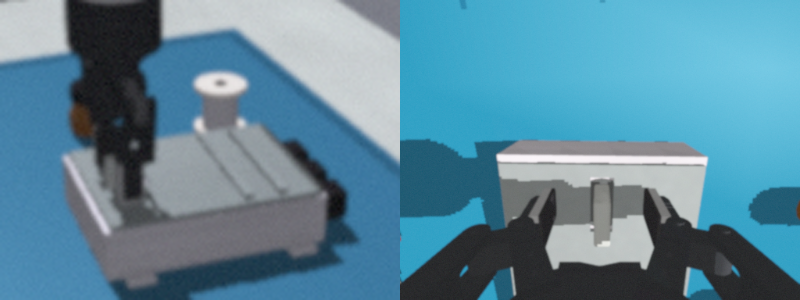

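The panel lies flat on the frame, the wing stands up through the slot at (602,210), and the press is a steady 27 N. Handing in.

```bash
python3 -c "
from bench import r
print(r.close_job())"
```

```text
the job is handed in; nothing more can be done
None
```

I turned the wing in line with the slot while the panel was still up, then let it go. I then pushed the panel fully home over it and handed in while holding it down at about 27 N, at 12.5 s. The spool, jar and screwdriver were never approached or touched, and the hand-in gave no verdict.

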